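# Lay up a three-cup order on matching service plates

## Robot

A 6-joint arm with a two-finger parallel gripper is mounted at the origin on a cart in front of the work surface, level with it; the furniture and walls round the work are solid. World frame = base frame: x ahead of the robot, y to its left, z up, the work surface at z = 0. Lengths are in m, angles in degrees, forces in N, time in s.
With the tool pointing down it reaches from about 0.2 to 0.875 m from the base axis. Payload 3.4 kg.
Tool frame: the origin (TCP) lies midway between the tips of the shut fingers; the grasp point (between the pads) lies 19 mm behind it; z points along the fingers, y is the line along which they close (so a half turn about z gives the same grasp; the last joint's range is limited). The gripper opens to 94 mm and grips with 3 to 60 N. Pads are 16 mm wide; open, the fingers measure 119 mm over their backs; the gripper's body (75 mm by 177 mm) begins 78 mm behind the grasp point.
Start: joints at [60.218, 15.808, 86.224, -0, 77.962, -6.933], TCP at [0.223, 0.53, 0.205] pointing down, gripper open.
Joint ranges: [-165.64, 165.64], [-43.16, 119.46], [12.63, 154.43], [-67.54, 247.53], [6.08, 155.33], [-154.97, 154.97]. Speed limits (degrees/s): [147.25, 147.25, 180, 180, 180, 180].

## Interface

Orientations are given as a 3x3 rotation matrix whose columns are the frame's x, y, z axes.
In Python, from plant import r gives the robot as it stands. Calls block until the motion is done:
- r.reach(position, orientation): joint-space move of the TCP to a pose.
- r.line_to(position, frame=None, rate=0.15, guard=None): straight line of the TCP; frame=None keeps the orientation; rate is the mean speed in m/s. With guard (N) it stops when the force on the tool has changed by that much, and returns True; else False.
- r.goto_joints(angles): joint-space move.
- r.move_gripper(opening): opening from 0.0 (shut) to 1.0 (fully open); the grip force is fixed at half the most; returns when the fingers have stopped.
- r.pause(seconds).
- r.solve_ik(position, orientation): joint angles nearest the present ones, or None.
- r.grab_frame(name): name is "side" or "top" or "wrist"; returns the picture (480x640x3 uint8, blue, green, red); there is no depth.
- r.get_calibration(name): a dict with "mtx" (3x3 intrinsics, pixels), "position" and "orientation" of the camera in the world. Camera axes: x right, y up, looking along -z (the intrinsics and any distortion apply to the point x, -y, -z); pixel columns grow to the right and rows downward; lengths in m; the calibration is good to about 2 mm. The wrist camera is an equidistant fisheye: a pixel r from the principal point sees the ray r / f radians off the axis. A picture is of the moment at which its call begins: read the wrist's pose just before it. get_calibration takes no time and is no camera call; for the wrist camera it gives the pose at the moment of the call.
A pose or a line that the arm cannot do raises r.Unreachable and nothing moves.
- r.sign_off(): hands the job in; it is judged then, once.
Readings, each from a call of its own:
- r.read_clock(): time.
- r.read_joints(): joint angles.
- r.read_qvel(): joint speeds.
- r.read_effort(): joint torques, N m.
- r.read_position(): TCP position.
- r.read_tool_rot(): TCP orientation.
- r.read_contact_force(): force on the tool from outside, world axes, zero at the start.
- r.read_ft_torque(): the same for the moment, N m.
- r.read_grip_width(): opening from 0.0 (shut) to 1.0 (fully open).
- r.read_grip_force(): force on a finger pad.
Only numpy, scipy, OpenCV 4.12 (cv2) and the standard library are available. Lean on these libraries where they do the work, as an engineer would, in place of code of your own. Each camera call takes 0.05 s, during which the arm holds its last target. There are 200 camera calls.

## Task

Lay up the three-cup order: set each cup in the front well of the plate of its own colour, with its ear turned to the right, and put the glass in the recess behind the blue cup and the red-capped cocoa shaker in the recess behind the cream cup; the tan cup's recess stays empty. Leave the three plates and the milk pitcher where they stand, and tip nothing over.

Things in the scene. Friction and masses are not known exactly. Their poses are not given: they have to be found in the camera images.
- blue_cup: small slate-blue ceramic espresso cup, upright, 53 high, 64 across the rim, 47 across the foot, 0.14 kg. Origin on the underside; the cup's round axis lies 9 from it along own +y. The ear (6 thick) points along own -y, its tip 50 from the round axis. Take it across the outside (62 wide) along own x, pads 35 above the underside.
- cream_cup: off-white espresso cup, same shape, size and axes as blue_cup
- tan_cup: tan (light brown) espresso cup, same shape, size and axes as blue_cup
- water_glass: small clear shot glass standing upright, 61 high, 48 across the rim and 38 across the foot, about 0.07 kg; take it across the outside, pads about 40 up. Origin: centre of the underside, on the round axis, z up.
- cocoa_shaker: round cocoa shaker jar with a red cap, 45 across and 108 high, about 0.11 kg; take it high, pads about 85 up. Origin: centre of the underside, on the round axis, z up.
- blue_plate: long slate-blue stoneware plate, flat, loose, 196 (own x) x 92 x 13. Origin: centre of the underside; own +x away from the robot, up to 10 degrees askew; +y left. Round front well for the cup, 58 wide, at x -45, y 0; round recess behind it, 54 wide, at x +50, y 0; both 6 deep, floors 7 above the underside. A cup's ear is to the right when its axes are parallel to its plate's.
- cream_plate: off-white plate, same shape, size and axes as blue_plate
- tan_plate: tan (light brown) plate, same shape, size and axes as blue_plate
- milk_pitcher: small steel milk pitcher, 80 high, 65 x 96 with handle and spout; not part of the order, to be left alone. Origin: on the underside, middle of its outline.
There are look-alikes about, which are no part of the job. Several things look just like the cocoa_shaker: the one meant starts nearest to the robot's base.

How it is judged:
By the outcome, as a careful person would: the job done as asked, in the order asked, and still so for the second after the job is handed in, with the robot touching nothing.
It also fails if it takes over 120 s, if anything falls off the work surface, if the arm or the gripper's body presses on something with over 40 N, if the wrist force passes 120 N, or if a joint passes its speed limit or range.

## Working session

There is one attempt and no reset: what is moved stays moved. The work goes in short steps, each a Python script; the robot and the scene stay as the last script left them, time stands still between calls to the robot, and variables do not carry over. Pictures are saved under pics/ and viewed, at most 14 in all, crops included, and the job is handed in when it is done.

```bash
ls; mkdir -p pics
python3 - <<'E'
from plant import r
import cv2
for n in("top","side"):
    cv2.imwrite(f"pics/{n}0.png",r.grab_frame(n)); c=r.get_calibration(n); print(n,c)
print(r.read_clock(), {k:v for k,v in r.get_calibration("wrist").items()})
E
```

```text
pics
top {'mtx': array([[587.00717   ,   0.        , 321.19038825],
       [  0.        , 587.00717   , 230.4611362 ],
       [  0.        ,   0.        ,   1.        ]]), 'position': array([-0.69683236,  0.63987042,  1.63931186]), 'orientation': array([[-0.37108748,  0.72663487, -0.57818323],
       [-0.92859297, -0.2924095 ,  0.22849898],
       [-0.00303094,  0.62169   ,  0.78325753]])}
side {'mtx': array([[452.43149683,   0.        , 317.40677091],
       [  0.        , 452.43149683, 235.40792548],
       [  0.        ,   0.        ,   1.        ]]), 'position': array([ 0.0855697 , -0.87395774,  0.81033384]), 'orientation': array([[ 9.30405993e-01,  2.05251044e-01, -3.03672023e-01],
       [-3.66530611e-01,  5.20996248e-01, -7.70855513e-01],
       [-6.91421421e-06,  8.28513681e-01,  5.59968822e-01]])}
0.1 {'mtx': array([[371.64829954,   0.        , 325.77321478],
       [  0.        , 371.64829954, 240.12260552],
       [  0.        ,   0.        ,   1.        ]]), 'position': array([0.14563947, 0.56316725, 0.3846518 ]), 'orientation': array([[ 3.87258868e-01, -8.82863046e-01, -2.65675386e-01],
       [ 9.21970799e-01,  3.70630906e-01,  1.12261200e-01],
       [-6.43756130e-04, -2.88419093e-01,  9.57504053e-01]])}
```

View pics/top0.png

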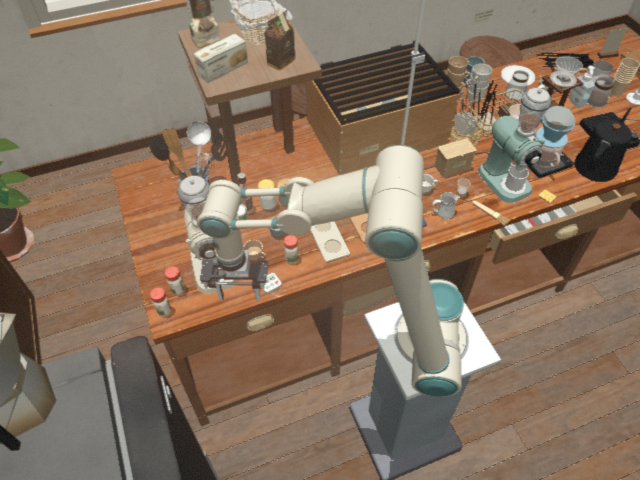

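View pics/side0.png

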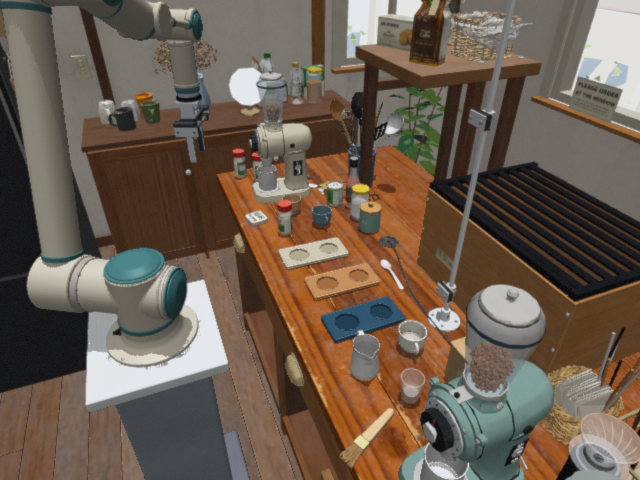

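The side view shows the plates, all lying roughly along x: cream (313,252), tan (343,280) and blue (363,318). The cream cup is at (412,338), the glass at (412,385), the pitcher at (365,357), the blue cup at (321,216), the tan cup at about (293,203) and the nearest shaker at (285,217). A thin pole stands at (445,318).

```bash
cat > h.py <<'E'
from plant import r
import numpy as np, cv2
def rays(cal,px,fish=False):
    px=np.atleast_2d(np.asarray(px,float)); K=cal["mtx"]
    d=np.c_[(px[:,0]-K[0,2])/K[0,0],(px[:,1]-K[1,2])/K[1,1]]
    if fish:
        t=np.linalg.norm(d,axis=1); s=np.where(t>1e-9,np.sin(t)/np.maximum(t,1e-9),1)
        v=np.c_[d[:,0]*s,-d[:,1]*s,-np.cos(t)]
    else: v=np.c_[d[:,0],-d[:,1],-np.ones(len(d))]
    return v@cal["orientation"].T
def plane(cal,px,z,fish=False):
    v=rays(cal,px,fish); p=cal["position"]
    return (p+v*((z-p[2])/v[:,2])[:,None])[:,:2]
def project(cal,P,fish=False):
    K=cal["mtx"]; q=(np.atleast_2d(P)-cal["position"])@cal["orientation"]; q=q*[1,-1,-1]
    if fish:
        rho=np.linalg.norm(q[:,:2],axis=1); t=np.arctan2(rho,q[:,2]); m=q[:,:2]/np.maximum(rho,1e-9)[:,None]*t[:,None]
    else: m=q[:,:2]/q[:,2:]
    return m*[K[0,0],K[1,1]]+[K[0,2],K[1,2]]
def down(a):  # tool down, closing axis y at angle a (deg) from world x
    a=np.radians(a); y=np.array([np.cos(a),np.sin(a),0]); z=np.array([0,0,-1.]); return np.c_[np.cross(y,z),y,z]
E
python3 - <<'E'
from h import *
c=r.get_calibration("side")
for n,p,z in [("cream_pl",(313,252),.013),("tan_pl",(343,280),.013),("blue_pl",(363,318),.013),("creamcup",(412,328),.053),("glass",(412,378),.061),("pitcher",(365,345),.08),("bluecup",(321,210),.053),("tancup",(293,198),.053),("shaker",(285,206),.108),("pole",(445,320),0),("ovencorner",(424,255),0),("shelfleg",(365,190),0),("machine",(262,190),0),("tealjar",(371,208),.08),("spoon",(392,275),0),("grinder",(430,450),0)]:
    print(n,plane(c,p,z).round(3))
print(r.read_tool_rot().round(3))
E
```

```text
cream_pl [[0.473 0.146]]
tan_pl [[ 0.503 -0.006]]
blue_pl [[ 0.489 -0.158]]
creamcup [[ 0.559 -0.264]]
glass [[ 0.481 -0.39 ]]
pitcher [[ 0.423 -0.292]]
bluecup [[0.561 0.302]]
tancup [[0.502 0.411]]
shaker [[0.433 0.279]]
pole [[ 0.684 -0.228]]
ovencorner [[0.785 0.026]]
shelfleg [[0.803 0.459]]
machine [[0.443 0.601]]
tealjar [[0.696 0.213]]
spoon [[ 0.648 -0.022]]
grinder [[ 0.458 -0.506]]
[[-0.922  0.388 -0.001]
 [ 0.388  0.922 -0.001]
 [ 0.    -0.001 -1.   ]]
```

```bash
cat > v.py <<'E'
from h import *
import pickle
out={}
for i,(p,a) in enumerate([((.35,.25,.33),90),((.42,.28,.33),90),((.42,0,.33),90),((.42,-.28,.33),90)]):
    r.reach(p,down(a))
    if i==0: continue
    r.pause(.3); c=r.get_calibration("wrist"); f=r.grab_frame("wrist"); cv2.imwrite(f"pics/w{i}.png",f); out[i]=(c,f)
pickle.dump(out,open("w.pkl","wb")); print(r.read_clock(),r.read_joints())
E
python3 v.py
```

```text
4.975 [-4.15090000e+01  6.94866393e+00  8.04566865e+01  6.77069691e-03
  9.25680686e+01 -1.31587805e+02]
```

View pics/w1.png

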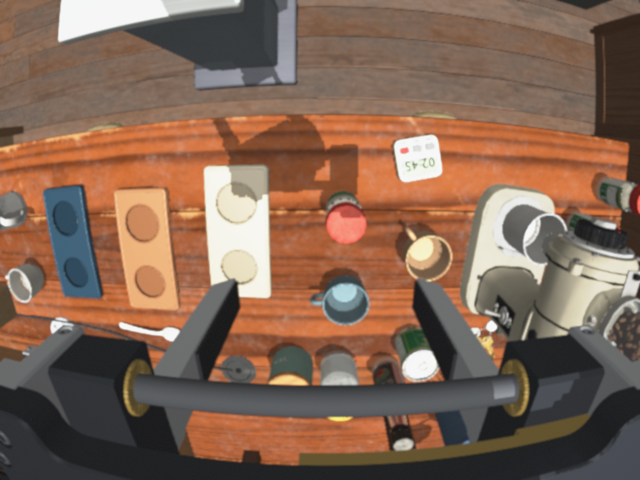

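View pics/w3.png

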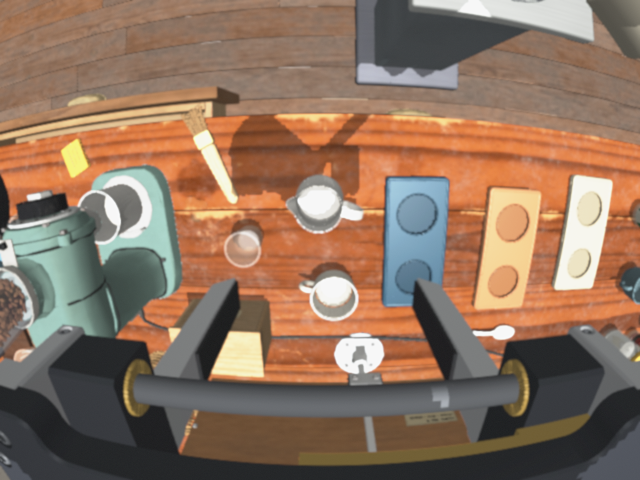

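View pics/w2.png

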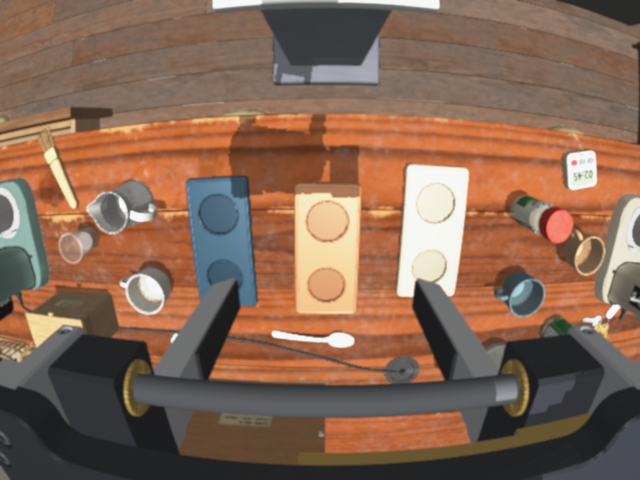

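In w1 the shaker's cap is at (345,220). The blue cup is at (344,298) with its ear to image left, and the tan cup at (428,256) with its ear at (408,232). In w3 the cream cup is at (333,296) with its ear at (304,287), the glass at (242,245) and the pitcher at (320,203). Image up is towards the robot and image right is +y. Next I'll fit the plates and make metric crops of the objects.

```bash
cat > m.py <<'E'
from h import *
import pickle
o=pickle.load(open("w.pkl","rb"))
def blob(f,lo,hi,seed,k=3):
    m=cv2.inRange(cv2.cvtColor(f,cv2.COLOR_BGR2HSV),np.array(lo),np.array(hi))
    m=cv2.morphologyEx(m,cv2.MORPH_CLOSE,np.ones((k,k)))
    cs,_=cv2.findContours(m,cv2.RETR_EXTERNAL,cv2.CHAIN_APPROX_NONE)
    cs=[c for c in cs if cv2.pointPolygonTest(c,seed,True)>-6]
    return max(cs,key=cv2.contourArea)[:,0,:].astype(float)
for n,i,s in [("blue",3,(416,241)),("tan",2,(327,249)),("cream",1,(237,232))]:
    print(n, cv2.cvtColor(o[i][1],cv2.COLOR_BGR2HSV)[s[1],s[0]])
for n,i,s,lo,hi in [("blue",3,(416,241),(95,90,30),(120,255,190)),("tan",2,(327,249),(8,80,150),(18,185,255)),("cream",1,(237,232),(10,0,120),(40,90,255)),("redcap",1,(347,224),(0,0,0),(0,0,0))]:
    if n=="redcap": continue
    c,f=o[i]; b=blob(f,lo,hi,s); w=plane(c,b,.013,True)
    R=cv2.minAreaRect((w*1000).astype(np.float32)); print(n,R)
t=[]
for n,i,s,z in [("bluecup",1,(344,298),.053),("tancup",1,(428,256),.053),("cap",1,(345,220),.108),("creamcup",3,(333,296),.053),("glass",3,(242,245),.061),("pitcher",3,(320,203),.08)]:
    c,f=o[i]; ctr=plane(c,s,z,True)[0].round(2); 
    g=np.arange(260)*.0005-.065; Y,X=np.meshgrid(g,g)   # rows x, cols y, like the picture
    P=np.stack([X+ctr[0],Y+ctr[1],np.full_like(X,z)],-1).reshape(-1,3)
    uv=project(c,P,True).astype(np.float32).reshape(260,260,2)
    im=cv2.remap(f,uv[...,0],uv[...,1],cv2.INTER_CUBIC)
    for k in range(10,260,40): im[k,::4]=(0,255,0); im[::4,k]=(0,255,0)
    im[130,:]=(255,0,255); im[:,130]=(255,0,255)
    t.append(im); print(n,ctr)
cv2.imwrite("pics/mont.png",np.vstack([np.hstack(t[:3]),np.hstack(t[3:])]))
E
python3 m.py
```

```text
blue [101  84 192]
tan [ 21  77 246]
cream [ 23   9 247]Traceback (most recent call last):
  File "m.py", line 14, in <module>
    c,f=o[i]; b=blob(f,lo,hi,s); w=plane(c,b,.013,True)
                ~~~~^^^^^^^^^^^
  File "m.py", line 9, in blob
    return max(cs,key=cv2.contourArea)[:,0,:].astype(float)
           ~~~^^^^^^^^^^^^^^^^^^^^^^^^
ValueError: max() iterable argument is empty
```

```bash
python3 - <<'E'
import re
s=open('m.py').read()
s=s.replace("(95,90,30),(120,255,190)","(90,60,20),(125,255,255)").replace("(8,80,150),(18,185,255)","(9,50,150),(30,170,255)").replace("(10,0,120),(40,90,255)","(0,0,120),(60,100,255)")
s=s.replace('''    print(n, cv2''','''    h=cv2.cvtColor(o[i][1],cv2.COLOR_BGR2HSV); print(n,[h[s[1]+b,s[0]+a].tolist() for a,b in((-20,10),(20,-10),(0,30),(0,-25),(-45,0),(45,0))])#''')
s=s.replace("cs=[c for","print(m.mean());cs=[c for")
open('m.py','w').write(s)
E
python3 m.py
```

```text
blue [[101, 83, 191], [102, 86, 189], [102, 90, 144], [103, 74, 172], [10, 178, 169], [9, 143, 152]]
tan [[20, 85, 246], [22, 67, 247], [13, 117, 228], [16, 92, 241], [9, 138, 129], [10, 151, 176]]
cream [[25, 11, 246], [25, 6, 247], [23, 41, 234], [24, 30, 240], [10, 171, 157], [10, 167, 160]]
5.869482421875
blue ((491.79718017578125, -150.040771484375), (192.50942993164062, 90.26024627685547), 1.2749574184417725)
68.0166015625
tan ((497.40142822265625, 112.57229614257812), (415.5575866699219, 899.2120361328125), 0.4028704762458801)
69.448486328125
cream ((544.7824096679688, 104.94422149658203), (182.83639526367188, 377.5224609375), 53.376976013183594)
bluecup [0.56 0.31]
tancup [0.5  0.42]
cap [0.43 0.3 ]
creamcup [ 0.55 -0.27]
glass [ 0.48 -0.39]
pitcher [ 0.42 -0.28]
```

View pics/mont.png

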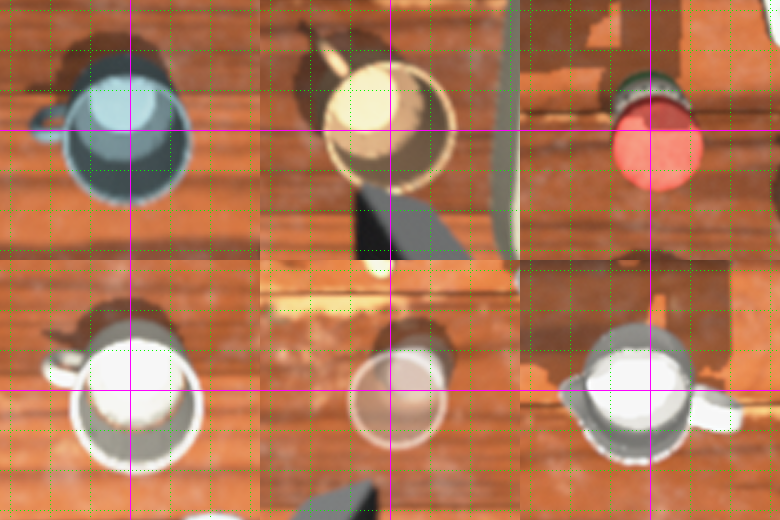

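The montage shows every rim clearly at 0.5 mm/px. The centres, in patch pixels, are blue (127,141), tan (131,128), cap (138,146), cream (137,146) and glass (138,138). The ear tips are blue (32,130), tan (58,38) and cream (43,108). The blue plate fit well. Next I'll redo the tan and cream plates inside a region of interest, and compute clearances to the nearby obstacles.

```bash
cat > p.py <<'E'
from h import *
import pickle
o=pickle.load(open("w.pkl","rb")); t=[]
for n,i,s,lo,hi in [("blue",3,(416,241),(90,50,20),(125,255,255)),("tan",2,(327,249),(11,40,90),(30,170,255)),("cream",1,(237,232),(0,0,60),(60,110,255))]:
    c,f=o[i]; ctr=plane(c,s,.013,True)[0].round(2)
    g=np.arange(500)*.0005-.125; Y,X=np.meshgrid(g[115:385],g)
    P=np.stack([X+ctr[0],Y+ctr[1],np.full_like(X,.013)],-1).reshape(-1,3)
    uv=project(c,P,True).astype(np.float32).reshape(500,270,2)
    im=cv2.remap(f,uv[...,0],uv[...,1],cv2.INTER_CUBIC)
    m=cv2.inRange(cv2.cvtColor(im,cv2.COLOR_BGR2HSV),np.array(lo),np.array(hi))
    m=cv2.morphologyEx(m,cv2.MORPH_OPEN,np.ones((9,9)))
    cs,_=cv2.findContours(m,cv2.RETR_EXTERNAL,cv2.CHAIN_APPROX_NONE); k=max(cs,key=cv2.contourArea)
    R=cv2.minAreaRect(k); b=cv2.boxPoints(R); e=max([b[1]-b[0],b[2]-b[1]],key=np.linalg.norm); e=e*np.sign(e[1])
    th=np.degrees(np.arctan2(e[0],e[1])); cx=ctr+[g[0]+.0005*R[0][1],g[115]+.0005*R[0][0]]
    print(n,cx.round(4),"yaw",th.round(2),np.array(R[1])*.5)
    cv2.drawContours(im,[b.astype(int)],0,(255,0,255),1); u=e/np.linalg.norm(e); q=np.array(R[0])
    for d,rad in((-90,58),(100,54)): cv2.circle(im,tuple((q+u*d).round().astype(int).tolist()),rad,(0,255,0),1)
    t.append(im)
cv2.imwrite("pics/plates.png",np.hstack(t)[:500,:800])
sx=lambda i,ax,px,z:print(ax,px,z,plane(o[i][0],px,z,True)[0].round(3))
for z in(0,.1,.2,.3): sx(1,"machine L",(527,275),z)
for p in((467,300),(470,240),(492,187)): sx(1,"mbase",p,.02)
for p in((415,345),(340,355),(290,345),(450,400)): sx(1,"jars",p,.08)
for p in((235,297),(270,297),(170,325)): sx(3,"box",p,.08)
for p in((182,280),(165,180)): sx(3,"gbase",p,.02)
for z in(.1,.2,.3):sx(3,"ghead",(103,265),z)
E
python3 p.py
```

```text
blue [ 0.492  -0.1501] yaw 0.91 [193.33279419  90.63937378]
tan [5.021e-01 5.000e-04] yaw 0.68 [200.91433716 134.63926697]
cream [0.4764 0.1554] yaw -1.1 [ 95.45350647 198.3190918 ]
machine L (527, 275) 0 [0.549 0.614]
machine L (527, 275) 0.1 [0.507 0.549]
machine L (527, 275) 0.2 [0.465 0.483]
machine L (527, 275) 0.3 [0.423 0.418]
mbase (467, 300) 0.02 [0.579 0.499]
mbase (470, 240) 0.02 [0.483 0.491]
mbase (492, 187) 0.02 [0.404 0.518]
jars (415, 345) 0.08 [0.617 0.406]
jars (340, 355) 0.08 [0.631 0.301]
jars (290, 345) 0.08 [0.615 0.233]
jars (450, 400) 0.08 [0.728 0.477]
box (235, 297) 0.08 [ 0.544 -0.396]
box (270, 297) 0.08 [ 0.543 -0.349]
box (170, 325) 0.08 [ 0.592 -0.498]
gbase (182, 280) 0.02 [ 0.548 -0.494]
gbase (165, 180) 0.02 [ 0.396 -0.505]
ghead (103, 265) 0.1 [ 0.496 -0.578]
ghead (103, 265) 0.2 [ 0.457 -0.505]
ghead (103, 265) 0.3 [ 0.418 -0.432]
```

View pics/plates.png

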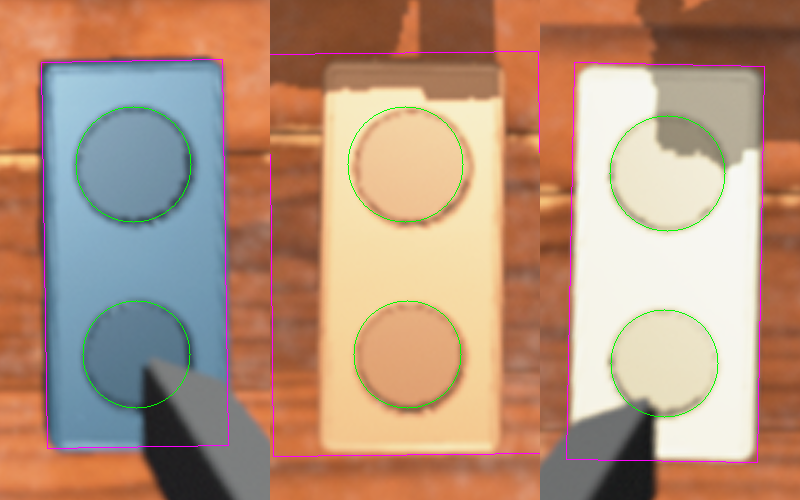

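The overlays match the blue and cream plates. The tan fit was widened by the wood, so I read its wells directly at (412,167) and (409,357), which gives a centre of (0.5035, 0.0027) and a yaw of -0.8°. Next I'll triangulate the heights of the neighbours.

```bash
python3 - <<'E'
from h import *
import pickle
o=pickle.load(open("w.pkl","rb")); cs=r.get_calibration("side")
def tri(n,i,pw,ps):
    c=o[i][0]; a=rays(c,pw,True)[0]; b=rays(cs,ps)[0]; A=np.c_[a,-b]
    s=np.linalg.lstsq(A,cs["position"]-c["position"],rcond=None)[0]
    P=c["position"]+a*s[0]; Q=cs["position"]+b*s[1]; print(n,((P+Q)/2).round(3),"gap",np.linalg.norm(P-Q).round(3))
tri("yellow",1,(341,414),(360,188)); tri("teal lid",1,(291,380),(371,207)); tri("green can",1,(422,368),(335,184))
tri("machine head",1,(527,275),(308,128)); tri("ghead",3,(103,265),(430,420)); tri("box",3,(235,297),(455,350)); tri("shaker cap",1,(345,222),(285,206))
E
python3 -c "
import cv2
a=cv2.imread('pics/side0.png'); c=lambda y,x,h,w:cv2.resize(a[y:y+h,x:x+w],(400,400),interpolation=cv2.INTER_CUBIC)
import numpy as np
cv2.imwrite('pics/sc.png',np.hstack([c(70,225,180,180),c(280,370,180,180)]))"
```

```text
yellow [0.705 0.303 0.112] gap 0.015
teal lid [0.698 0.229 0.068] gap 0.018
green can [0.665 0.424 0.07 ] gap 0.003
machine head [0.498 0.424 0.28 ] gap 0.129
ghead [ 0.446 -0.529  0.153] gap 0.054
box [ 0.551 -0.395  0.107] gap 0.038
shaker cap [0.44  0.303 0.093] gap 0.001
```

View pics/sc.png

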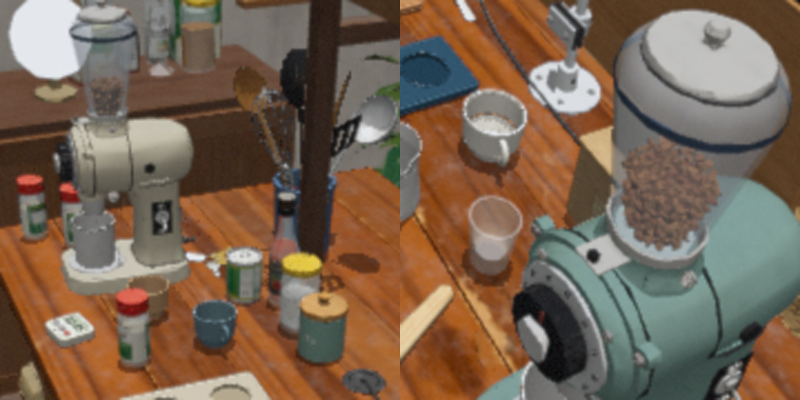

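```bash
cat > job.py <<'E'
from h import *
PL={"blue":((.492,-.1501),.9),"tan":((.5035,.0027),-.8),"cream":((.4764,.1554),-1.1)}
def slot(n,x):
    (c,t)=PL[n]; a=np.radians(t); return np.array(c)+x*np.array([np.cos(a),np.sin(a)]),t
def move(xy,z,a=None,rate=.35,guard=None):
    return r.line_to([*xy,z],None if a is None else down(a),rate=rate,guard=guard)
def pick(xy,a,zt,hi,op,first=False):
    r.move_gripper(op)
    (r.reach([*xy,hi],down(a)) if first else move(xy,hi,a))
    hit=move(xy,zt+.03,rate=.25,guard=15) or move(xy,zt,rate=.08,guard=15)
    if hit: print("HIT",r.read_position(),r.read_contact_force()); return False
    r.move_gripper(0); print("width",r.read_grip_width()*94,"F",r.read_grip_force())
    move(xy,hi,rate=.25); print("held",r.read_grip_width()*94,r.read_clock()); return True
def place(xy,a,zt,hi,op):
    move(xy,hi,a); move(xy,zt+.02,rate=.25)
    g=move(xy,zt-.002,rate=.04,guard=4); print("touch",g,r.read_position().round(4),zt)
    r.pause(.1); r.move_gripper(op); r.pause(.1); move(xy,hi,rate=.2); print("t",r.read_clock())
E
python3 - <<'E'
from job import *
s,t=slot("blue",-.045)
if pick((.5655,.3085),6.7,.016,.22,.85,True): place(s,t,.023,.2,.85)
E
```

```text
width 63.117147835948415 F 30.000271676690318
held 63.496492426263984 10.3833
touch True [ 0.4466 -0.1507  0.023 ] 0.023
t 14.8917
```

Run:
```python
from job import *
s,t=slot("cream",-.045)
if pick((.558,-.2665),-10.5,.016,.22,.85): place(s,t,.023,.22,.85)
s,t=slot("tan",-.045)
if pick((.499,.4205),0,.016,.22,.85): place(s,t+51,.023,.22,.85)
r.reach([.40,-.03,.33],down(90)); r.pause(.2)
cv2.imwrite("pics/c1.png",r.grab_frame("wrist")); print(r.read_clock())
```

```text
width 63.14643015378729 F 30.000336486264132
held 63.00248295753809 18.475
touch True [0.431  0.1564 0.023 ] 0.023
t 23.0667
width 62.72933782803769 F 30.000420460710302
held 62.585516480457606 26.975
touch True [0.4583 0.0031 0.0231] 0.023
t 31.75
32.7833
```

View pics/c1.png

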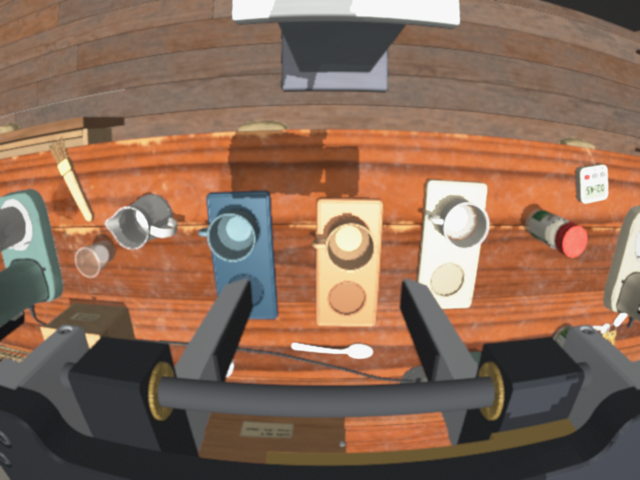

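All three cups sit in their wells at (232,235), (348,243) and (465,222), with their ears to image left, which is the plates' right. The glass and the shaker have not moved.

Run:
```python
from job import *
s,t=slot("blue",.05)
ok=pick((.4842,-.386),0,.023,.22,.75)
if ok:
    place(s,t+90,.030,.22,.75)
    s,t=slot("cream",.05)
    if pick((.4385,.3035),90,.066,.27,.75): place(s,t+90,.073,.27,.75)
r.reach([.40,-.03,.36],down(90)); r.pause(.2)
cv2.imwrite("pics/c2.png",r.grab_frame("wrist")); cv2.imwrite("pics/s2.png",r.grab_frame("side")); print(r.read_clock())
```

```text
width 46.41549768032655 F 30.000242599780904
held 46.236776715832676 37.6833
touch True [ 0.5419 -0.1494  0.0299] 0.03
t 42.6333
width 44.111303116047445 F 30.000182390213013
held 44.08326847800912 47.2083
touch True [0.5263 0.154  0.0729] 0.073
t 51.1583
52.4083
```

View pics/c2.png

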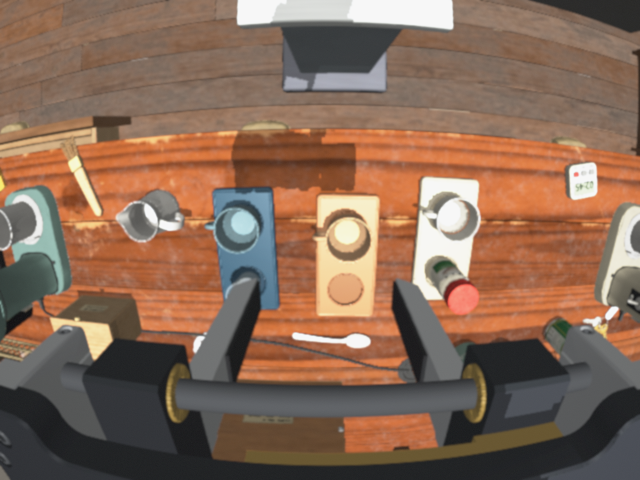

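View pics/s2.png

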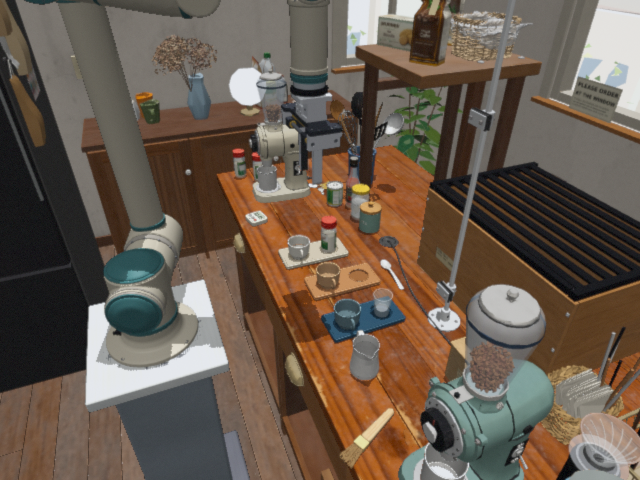

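Both views show the glass upright behind the blue cup (side 382,302) and the shaker upright behind the cream cup (side 328,235). The tan recess is empty, and the pitcher and plates have not moved.

```bash
python3 -c "
from plant import r
print(r.read_contact_force(),r.sign_off())"
```

```text
the job is handed in; nothing more can be done
[-0.96410561  0.11909738 -0.01417393] None
```

The order is laid up as asked and handed in at about 52 s: the final pictures show all three cups in their own plates with ears to the right, the glass behind the blue cup, the shaker behind the cream cup, and nothing tipped over.

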